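# Reset the dust extractor under its push-latch guard flap

## Task

Reset the bench dust extractor at its grey control box: press the yellow guard flap down near its free edge and let go so that it pops fully open, press the green button under it all the way in and let it come back, then swing the flap down again and press it until it latches shut. Only press and push: do not take the flap between the fingers, and leave the amber jar, the vial and the brush beside the box where they are.

Things in the scene. Friction and masses are not known exactly. Their poses are not given: they have to be found in the camera images.
- unit: grey control box fixed to the bench, 176 (x) x 120 (y) x 50 mm high; origin in its underside, mid-width, 82 mm from the front, x to its back, y to its left, z up; turned up to 0.4 rad about z. Flat deck at z = 50 mm; under the flap a well, x = -50 to +10 mm, 84 mm wide, 15 mm deep; the deck behind the hinge (x = 20 to 94 mm) is free
- flap_hinge (a point): middle of the flap's hinge axis, at x = 10, z = 59 mm in the box's frame; axes as the box's, the hinge runs along y. The yellow flap is a 4 mm plate, 80 mm wide, reaching from 2 to 58 mm from the axis (towards the box's front when shut), its outer face 2 mm above the axis
- flap (a joint): flap angle, rad: 0 latched shut and level, 1.75 fully open, a little past upright. A spring drives it open. Push-push latch: press the shut flap to its stop at -0.14 (it must pass -0.12) and let go, and it swings open within about 1 s once the finger is out of its way; bring it down from behind to -0.14 and let go, and it stays latched at 0. Stopping short does neither
- flap_push (a point): push spot under black ribs on the flap's outer (when shut, top) face, 43 mm from the hinge axis, mid-width, 61 mm above the bench when shut; moves with the flap, z is its outward normal. The spring asks about 4 N here when shut, 1 N when open, the hard stop far more; from latched to the stop it goes down 6 mm
- button (a joint): travel of the green reset button, m: 0 out, 0.005 fully pressed (straight down); spring, about 1 N at the start and 4 N at the end; it comes back when let go
- button_top (a point): centre of the top face of the green button, a disc 24 mm across, 50 mm above the bench, level with the deck, 36 mm in front of the hinge axis, under the shut flap. Moves with the button
- amber_jar: loose amber jar with a black cap, 52 mm across, 66 mm high, left of the box; origin at the centre of its underside. To be left alone
- vial: loose clear vial with a black cap, 23 mm across, 58 mm high, right of the box; origin at the centre of its underside. To be left alone
- brush: loose fine brush with a red handle, 180 mm long along its y, 9 mm thick, lying in front of the box; origin at the centre of its underside. To be left alone

How it is judged (in metres and radians):
On the way, in this order (a step that is already met when the one before it is completed fails the run):
1. the shut flap is pressed in past its latched position (value of joint flap below -0.05 rad), for 0.02 s.
2. the flap has popped fully open (value of joint flap above 1.5 rad), for 0.2 s.
3. the green button is pressed in while the flap is open (value of joint button above 0.0035 m and value of joint flap above 1 rad), for 0.05 s.
4. the flap is pressed shut again (value of joint flap below -0.05 rad), for 0.02 s.
At the end, for the whole second after the job is handed in: the flap is latched shut by itself (within 0.05 rad of 0, at rest) and the button is out again (within 1.5 mm) (value of joint flap between -0.05 and 0.05 rad and velocity of joint flap between -0.1 and 0.1 rad/s and value of joint button below 0.0015 m); the robot touches nothing.
It fails at once if the amber jar is moved more than 20 mm, tipped or lifted (distance of amber_jar from where it was at the start of the episode above 0.02 m or angle between amber_jar's own z axis and vertical above 0.5 rad).
It fails at once if the vial is moved more than 20 mm, tipped or lifted (distance of vial from where it was at the start of the episode above 0.02 m or angle between vial's own z axis and vertical above 0.5 rad).
It fails at once if the brush is moved more than 20 mm or lifted (distance of brush from where it was at the start of the episode above 0.02 m).
It fails at once if the flap is taken between the fingers instead of being pressed or pushed (x of the grasp point in the frame of flap_push between -0.016 and 0.035 m and y of the grasp point in the frame of flap_push between -0.045 and 0.045 m and z of the grasp point in the frame of flap_push between -0.009 and 0.004 m).
It also fails if it takes over 51 s, if anything falls off the work surface, if the arm or the gripper's body presses on something with over 40 N, if the wrist force passes 120 N, or if a joint passes its speed limit or range.

## Robot

A 6-joint arm with a two-finger parallel gripper is mounted at the origin on a cart in front of the work surface, level with it; the furniture and walls round the work are solid. World frame = base frame: x ahead of the robot, y to its left, z up, the work surface at z = 0. Lengths are in m, angles in degrees, forces in N, time in s.
With the tool pointing down it reaches from about 0.25 to 0.8 m from the base axis. Payload 8.5 kg.
Tool frame: the origin (TCP) lies at the centre of the arm's flange, where the gripper is bolted on; the fingertips stand 173 mm ahead of it and the grasp point (between the pads) lies 155 mm ahead of it (arm.tcp_to_grasp is the distance from the TCP to the grasp point, in m); x points along the fingers, y is the direction in which the jaws open and shut, and the axes are right-handed (so a half turn about x gives the same grasp; the last joint's range is limited). The gripper opens to 85 mm and grips with 20 to 120 N. Pads are 22 mm wide; open, the fingers measure 114 mm over their backs; the gripper's body (76 mm by 85 mm) begins 54 mm behind the grasp point. The pads swing forward as they close: fully open they stand 13 mm farther back than shut.
Start: joints at [-71.104, 13.648, -0.773, 75.585, 0, 90], TCP at [0.17, -0.497, 0.405] pointing down, gripper open.
Joint ranges: [-152.45, 152.45], [-59.26, 108.67], [-65.41, 83.53], [-104.44, 129.93], [-82.83, 76.93], [-180, 180]. Speed limits (degrees/s): [127.2, 127.2, 159.86, 180, 180, 180].

## Interface

Orientations are given as [roll, pitch, yaw] about the fixed x, y, z axes, in that order (R = Rz(yaw) Ry(pitch) Rx(roll)).
In Python, from bench import readout, optics, arm gives the robot as it stands.
- The arm moves only by the tool carry_out, never from a script. Its argument "plan" is a list of rows, each an object of numbers: "dx", "dy", "dz": the shift along the tool's x, y, z in m; "roll": the turn about the tool's x in degrees; "fingers": the closure, from 0 (fully open) to 1 (shut). A call has 1 to 20 rows; each row is the pose to reach, as a shift and turn from the pose measured when the call began, along the tool's axes at that moment; what a row does not reach only later rows make up. A row lasts 1/12 s, in which the tool goes at most 41.7 mm and 7.16 degrees, less where a joint would pass 70% of its speed; a pose out of reach is approached as far as the arm can. A call with a gripper value outside its range is refused whole. The fingers move at their own pace and stop on an object; the grip force is fixed at half the most. Time passes only in rows, so rows that repeat a pose let the fingers close. It gives the time, the measured TCP pose, the force and the opening at its end, in the units of the state.
- readout.sense(): the state, without advancing time (a new reading comes with each control period).
- optics.grab_frame(name): name is "scene" or "side" or "wrist"; returns the picture (480x640x3 uint8, red, green, blue); there is no depth.
- optics.camera_params(name): a dict with "camera_matrix" (3x3 intrinsics, pixels), "distortion" ([k1, k2, p1, p2, k3] as OpenCV has them; the pictures are not rectified), "cam_to_world" (4x4, takes a point from camera to world coordinates); the wrist camera has in their place "mount" (4x4, takes a point from camera to tool coordinates, whose origin is the TCP and whose axes are the tool frame's). Camera axes: x right, y down, z forward; pixel columns grow to the right and rows downward; lengths in m; the calibration is good to about 2 mm. A picture is of the moment at which its call begins: read the wrist's pose just before it. camera_params takes no time and is no camera call.
- arm.close_job(): hands the job in, once; it reports no verdict.
The state is a dict: "t": time; "joint_pos": joint angles; "joint_velocities": joint speeds; "joint_torque": joint torques, N m; "ee_pos": TCP position; "orientation": TCP orientation; "ft_force": force on the tool from outside, world axes, zero at the start; "torque": the same for the moment, N m; "opening": finger opening in m.
Only numpy, scipy, OpenCV 4.12 (cv2) and the standard library are available. Lean on these libraries where they do the work, as an engineer would, in place of code of your own. Each camera call takes 0.05 s, during which the arm holds its last target. There are 200 camera calls.

## Working session

There is one attempt and no reset: what is moved stays moved. The work goes in short steps, Python scripts to look and compute and a tool call to move; the robot and the scene stay as the last step left them, time stands still between calls to the robot, and variables do not carry over. Pictures are saved under pics/ and viewed, about 8 in all and at most 12, crops included, and the job is handed in when it is done.

Besides the shell and the picture viewer there is one more tool, called after "Call:" as name(argument=value, ...), one argument or row to a line, values as JSON. carry_out: Moves the arm, as the interface text tells. Its arguments: {"type":"object","properties":{"plan":{"type":"array","items":{"type":"object","properties":{"dx":{"type":"number"},"dy":{"type":"number"},"dz":{"type":"number"},"roll":{"type":"number"},"fingers":{"type":"number"}}}}},"required":["plan"]}

```bash
mkdir -p pics; ls
python3 - <<'E'
from bench import readout, optics, arm
import cv2
print(readout.sense())
for n in("scene","side"):
    cv2.imwrite(f"pics/{n}0.png",optics.grab_frame(n)[:,:,::-1]); p=optics.camera_params(n); print(n,p)
print(optics.camera_params("wrist"))
E
```

```text
pics
{'t': 0.0, 'joint_pos': array([-7.11037671e+01,  1.36795109e+01, -8.12767226e-01,  7.55852686e+01,
       -2.62797776e-03,  8.99988110e+01]), 'joint_velocities': array([ 0.04378747, -0.0497834 , -0.02666606,  0.03154681, -0.0750021 ,
       -0.06629571]), 'joint_torque': array([-2.63665883e-03, -5.38777614e+01,  3.46439195e+01,  1.84419454e-02,
       -4.90825259e-04,  5.07226287e-05]), 'ee_pos': array([ 0.16996907, -0.49656445,  0.40411908]), 'orientation': array([-88.06023808,  89.92240878, 110.83718561]), 'ft_force': array([ 0.30787195,  0.51432961, -0.04743986]), 'torque': array([ 0.00320389,  0.00799564, -0.04553255]), 'opening': 0.08517055639298447}
scene {'camera_matrix': array([[437.67368633,   0.        , 313.3519626 ],
       [  0.        , 437.67368633, 245.6746935 ],
       [  0.        ,   0.        ,   1.        ]]), 'distortion': array([0.0037003, 0.       , 0.       , 0.       , 0.       ]), 'cam_to_world': array([[-0.46493192, -0.55257542,  0.69173602, -0.16758723],
       [-0.88527487,  0.28022275, -0.37116521,  0.52263927],
       [ 0.0112566 , -0.78494307, -0
[... 522 characters left out ...]
0.59565715,  0.58355693],
       [ 0.        ,  0.        ,  0.        ,  1.        ]])}
{'camera_matrix': array([[426.41006291,   0.        , 315.33691228],
       [  0.        , 426.41006291, 243.30147226],
       [  0.        ,   0.        ,   1.        ]]), 'distortion': array([-0.02902772,  0.        ,  0.        ,  0.        ,  0.        ]), 'mount': array([[-8.38686173e-05, -3.07780953e-01,  9.51457239e-01,
         2.94241130e-02],
       [ 9.99999897e-01, -4.49941088e-04, -5.74010956e-05,
        -3.76963645e-04],
       [ 4.45766669e-04,  9.51457137e-01,  3.07780959e-01,
        -7.98722353e-02],
       [ 0.00000000e+00,  0.00000000e+00,  0.00000000e+00,
         1.00000000e+00]])}
```

View pics/scene0.png

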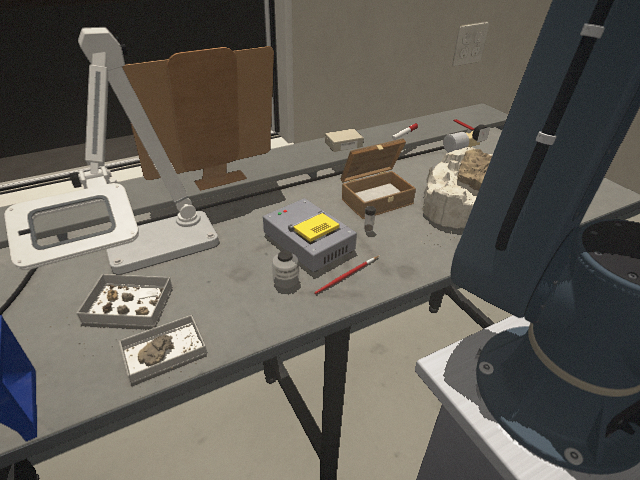

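View pics/side0.png

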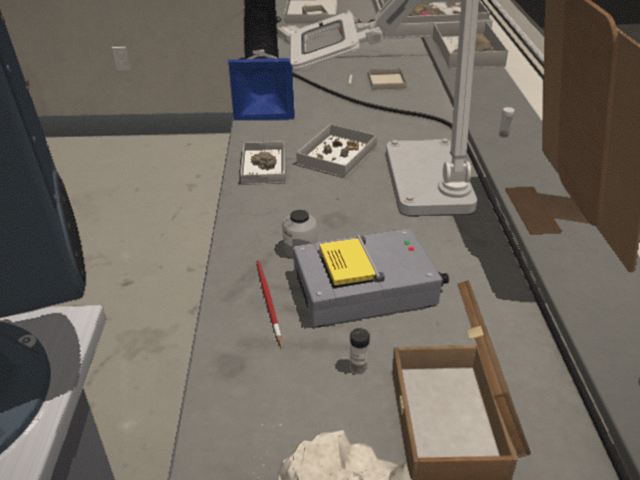

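The scene and side views show the box with the yellow flap (side ~ (347,262)). Its front faces the robot, with the jar at left, the vial at right and the brush in front.

```bash
cat > h.py <<'E'
import numpy as np, cv2
from bench import readout, optics
from scipy.optimize import least_squares
from scipy.spatial.transform import Rotation as R
def cam(n, s=None):
    p=optics.camera_params(n)
    if n=="wrist":
        T=np.eye(4);T[:3,:3]=R.from_euler('xyz',s['orientation'],degrees=True).as_matrix();T[:3,3]=s['ee_pos']
        return p['camera_matrix'],p['distortion'],T@p['mount']
    return p['camera_matrix'],p['distortion'],p['cam_to_world']
def proj(c,P):
    K,d,T=c;Ti=np.linalg.inv(T)
    return cv2.projectPoints(np.atleast_2d(P).astype(float),cv2.Rodrigues(Ti[:3,:3])[0],Ti[:3,3],K,d)[0][:,0]
def onplane(c,uv,z):
    K,d,T=c;n=cv2.undistortPoints(np.array([uv],float),K,d)[0,0]
    r=T[:3,:3]@[n[0],n[1],1];o=T[:3,3];return o+r*(z-o[2])/r[2]
def box(q,P):
    x,y,a=q;P=np.atleast_2d(P).astype(float);c,s=np.cos(a),np.sin(a)
    return np.c_[x+c*P[:,0]-s*P[:,1],y+s*P[:,0]+c*P[:,1],P[:,2]]
FL=np.array([[-48,40,61],[-48,-40,61],[8,-40,61],[8,40,61]])/1e3
BX=np.array([[-82,60,50],[-82,-60,50],[94,-60,50],[94,60,50]])/1e3
E
python3 - <<'E'
from h import *
S=cam("side");C=cam("scene")
fs=np.array([(320,241),(333,286),(375,277),(362,238)],float)
bs=np.array([(295,245),(309,307),(440,278),(427,232)],float)
f=lambda q:(np.r_[proj(S,box(q,FL))-fs,proj(S,box(q,BX))-bs]).ravel()
r=least_squares(f,[.45,0,0],loss='soft_l1');print(r.x,np.degrees(r.x[2]),f(r.x).reshape(-1,2).round(1))
for n,c in(("side",S),("scene",C)):
    im=cv2.imread(f"pics/{n}0.png");m=cv2.inRange(cv2.cvtColor(im,cv2.COLOR_BGR2HSV),(24,150,120),(34,255,255))
    ct=max(cv2.findContours(m,0,2)[0],key=cv2.contourArea);mu=cv2.moments(ct);cc=(mu['m10']/mu['m00'],mu['m01']/mu['m00'])
    print(n,"flap centroid world",onplane(c,cc,.0605),"model",box(r.x,[[-.02,0,.061]]))
for n,uv,z in(("jar cap",(300,215),.066),("vial cap",(359,335),.058),("brush a",(260,263),.005),("brush b",(280,345),.005)):print(n,onplane(S,uv,z))
im=cv2.imread("pics/side0.png")
for P,k in((FL,(0,0,255)),(BX,(255,0,0))):cv2.polylines(im,[(proj(S,box(r.x,P))*16).astype(int)],True,k,1,16,4)
im2=cv2.imread("pics/scene0.png")
for P,k in((FL,(0,0,255)),(BX,(255,0,0))):cv2.polylines(im2,[(proj(C,box(r.x,P))*16).astype(int)],True,k,1,16,4)
a=cv2.resize(im[200:380,240:460],None,fx=2,fy=2,interpolation=2);b=cv2.resize(im2[180:310,240:400],None,fx=2,fy=2,interpolation=2)
o=np.zeros((360,760,3),np.uint8);o[:a.shape[0],:440]=a;o[:260,440:760]=b;cv2.imwrite("pics/fit.png",o)
E
```

```text
[0.50667203 0.16553268 0.14125442] 8.093281842480117 [[  1.4   3.6]
 [ -0.5  -4. ]
 [  0.2  -0.3]
 [ -1.    2.1]
 [  0.2   0.1]
 [ -0.1  -4.9]
 [  3.9   7.3]
 [-11.   -0.7]]
side flap centroid world [0.48609868 0.16578977 0.0605    ] model [[0.48687122 0.16271698 0.061     ]]
scene flap centroid world [0.48597829 0.16694139 0.0605    ] model [[0.48687122 0.16271698 0.061     ]]
jar cap [0.42478409 0.2645929  0.066     ]
vial cap [0.49086441 0.02743813 0.058     ]
brush a [0.36378458 0.23144789 0.005     ]
brush b [0.39600787 0.06594551 0.005     ]
```

View pics/fit.png

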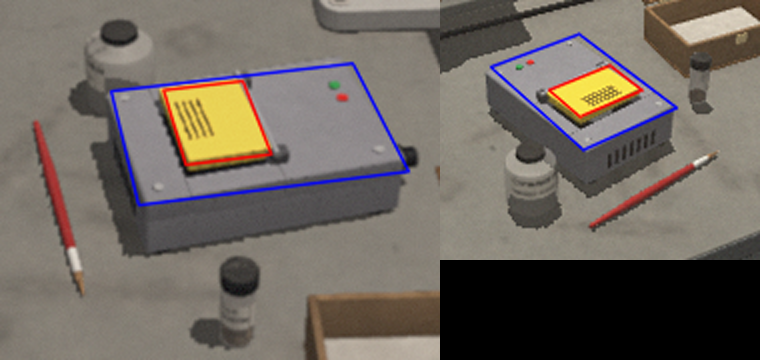

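The overlay shows the fit is a few pixels off in yaw. I'll refit on the yellow plate's silhouette in both views and work out the approach.

```bash
cat >> h.py <<'E'
PL=np.array([[x,y,z] for x in(-48,8) for y in(-40,40) for z in(57,61)])/1e3
def ymask(im):
    m=cv2.inRange(cv2.cvtColor(im,cv2.COLOR_BGR2HSV),(24,120,70),(34,255,255))
    ct=max(cv2.findContours(m,0,2)[0],key=cv2.contourArea);return cv2.drawContours(np.zeros_like(m),[cv2.convexHull(ct)],-1,255,-1)
def fit(views,q0):
    from scipy.optimize import minimize
    ms=[(c,cv2.resize(m,None,fx=4,fy=4,interpolation=0)) for c,m in views]
    def f(q):
        e=0
        for c,m in ms:
            h=cv2.convexHull((((proj(c,box(q,PL))+.5)*4-.5)*16).astype(np.int32))
            e+=cv2.countNonZero(cv2.bitwise_xor(m,cv2.fillConvexPoly(np.zeros_like(m),h,255,8,4)))/cv2.countNonZero(m)
        return e
    r=minimize(f,q0,method='Nelder-Mead',options=dict(initial_simplex=np.array(q0)+np.vstack([np.zeros(3),np.diag([.008,.008,.1])]),xatol=1e-4,fatol=1e-4))
    return r.x,r.fun
def goto(q,P,yaw=None,s=None):
    "tool-frame shift to bring closed fingertip to box point P; roll to put tool z along box +x"
    s=s or readout.sense();M=R.from_euler('xyz',s['orientation'],degrees=True).as_matrix()
    tip=s['ee_pos']+M[:,0]*.173;w=box(q,[P])[0]
    d=M.T@(w-(0.173*np.array([0,0,-1])+0)-s['ee_pos']) # final tool assumed straight down
    zb=M.T@np.array([np.cos(q[2]),np.sin(q[2]),0])
    return dict(tipbox=(np.array([[np.cos(q[2]),np.sin(q[2])],[-np.sin(q[2]),np.cos(q[2])]])@(tip[:2]-q[:2])).round(4),tipz=tip[2].round(4),d=d.round(4),roll=np.degrees(np.arctan2(-zb[1],zb[2])).round(2),F=s['ft_force'].round(1),t=s['t'],j6=s['joint_pos'][5])
E
python3 - <<'E'
from h import *
V=[(cam(n),ymask(cv2.imread(f"pics/{n}0.png"))) for n in("side","scene")]
for v in(V,V[:1],V[1:]):print(*fit(v,[.506,.166,.2]))
q,_=fit(V,[.506,.166,.2])
s=readout.sense();print(R.from_euler('xyz',s['orientation'],degrees=True).as_matrix().round(3))
print(goto(q,[-.07,0,.2]))
E
```

```text
[0.50441023 0.17204616 0.20385426] 0.1964695818181657
[0.50402096 0.17522052 0.21755595] 0.09906270200387847
[0.50460487 0.17115171 0.22279146] 0.07767489711934156
[[-0.     0.324 -0.946]
 [ 0.001 -0.946 -0.324]
 [-1.    -0.001 -0.   ]]
{'tipbox': array([-0.4629, -0.5868]), 'tipz': np.float64(0.2311), 'd': array([ 0.0318, -0.533 , -0.4635]), 'roll': np.float64(-172.78), 'F': array([-0.6,  0.8, -0.2]), 't': 0.1, 'j6': np.float64(89.99947142445417)}
```

Call:
carry_out(
  plan=[
    {"dx": 0,"dy": -0.533,"dz": -0.4635,"roll": -172.8,"fingers": 1},
    {"dx": 0,"dy": -0.533,"dz": -0.4635,"roll": -172.8,"fingers": 1},
    {"dx": 0,"dy": -0.533,"dz": -0.4635,"roll": -172.8,"fingers": 1},
    {"dx": 0,"dy": -0.533,"dz": -0.4635,"roll": -172.8,"fingers": 1},
    {"dx": 0,"dy": -0.533,"dz": -0.4635,"roll": -172.8,"fingers": 1},
    {"dx": 0,"dy": -0.533,"dz": -0.4635,"roll": -172.8,"fingers": 1},
    {"dx": 0,"dy": -0.533,"dz": -0.4635,"roll": -172.8,"fingers": 1},
    {"dx": 0,"dy": -0.533,"dz": -0.4635,"roll": -172.8,"fingers": 1},
    {"dx": 0,"dy": -0.533,"dz": -0.4635,"roll": -172.8,"fingers": 1},
    {"dx": 0,"dy": -0.533,"dz": -0.4635,"roll": -172.8,"fingers": 1},
    {"dx": 0,"dy": -0.533,"dz": -0.4635,"roll": -172.8,"fingers": 1},
    {"dx": 0,"dy": -0.533,"dz": -0.4635,"roll": -172.8,"fingers": 1},
    {"dx": 0,"dy": -0.533,"dz": -0.4635,"roll": -172.8,"fingers": 1},
    {"dx": 0,"dy": -0.533,"dz": -0.4635,"roll": -172.8,"fingers": 1},
    {"dx": 0,"dy": -0.533,"dz": -0.4635,"roll": -172.8,"fingers": 1},
    {"dx": 0,"dy": -0.533,"dz": -0.4635,"roll": -172.8,"fingers": 1},
    {"dx": 0,"dy": -0.533,"dz": -0.4635,"roll": -172.8,"fingers": 1},
    {"dx": 0,"dy": -0.533,"dz": -0.4635,"roll": -172.8,"fingers": 1},
    {"dx": 0,"dy": -0.533,"dz": -0.4635,"roll": -172.8,"fingers": 1},
    {"dx": 0,"dy": -0.533,"dz": -0.4635,"roll": -172.8,"fingers": 1},
  ],
)

```text
t: 1.77
ee_pos: [0.4359, 0.1588, 0.4041]
orientation: [174.4, 89.9, 157.0]
ft_force: [-0.1, -0.3, 0.2]
opening: 0.0003
```

Run:
```python
from h import *
print(goto([.5044,.1735,.215],[-.07,0,.2]))
```

```text
{'tipbox': array([-0.0703,  0.0005]), 'tipz': np.float64(0.2311), 'd': array([ 0.0311, -0.0002,  0.0003]), 'roll': np.float64(-29.71), 'F': array([-0.1, -0.3,  0.2]), 't': 1.7667, 'j6': np.float64(37.394411400137734)}
```

Call:
carry_out(
  plan=[
    {"roll": -29.7,"fingers": 1},
    {"roll": -29.7,"fingers": 1},
    {"roll": -29.7,"fingers": 1},
    {"roll": -29.7,"fingers": 1},
    {"roll": -29.7,"fingers": 1},
    {"roll": -29.7,"fingers": 1},
    {"roll": -29.7,"fingers": 1},
    {"roll": -29.7,"fingers": 1},
  ],
)

```text
invalid input
```

Run:
```python
from h import *
s=readout.sense();im=optics.grab_frame("wrist")[:,:,::-1].copy();cv2.imwrite("pics/w1raw.png",im)
W=cam("wrist",s);q=[.5044,.1735,.215]
r=fit([(W,ymask(im))],q);print(r)
V=[(cam(n),ymask(cv2.imread(f"pics/{n}0.png"))) for n in("side","scene")]
print(fit(V+[(W,ymask(im))],q))
q=r[0]
for P,k in((FL,(0,0,255)),(BX,(255,0,0))):cv2.polylines(im,[(proj(W,box(q,P))*16).astype(int)],True,k,1,16,4)
cv2.imwrite("pics/w1.png",im);print(goto(q,[-.038,0,.075]))
```

```text
(array([0.50517551, 0.17339804, 0.20857683]), np.float64(0.046469506920415224))
(array([0.50481367, 0.1733541 , 0.21511168]), np.float64(0.2543821467612798))
{'tipbox': array([-0.0712, -0.0001]), 'tipz': np.float64(0.2313), 'd': array([0.1562, 0.0161, 0.029 ]), 'roll': np.float64(-28.85), 'F': array([ 0.2, -0.9, -0.2]), 't': 1.8167, 'j6': np.float64(36.85928022140317)}
```

View pics/w1.png

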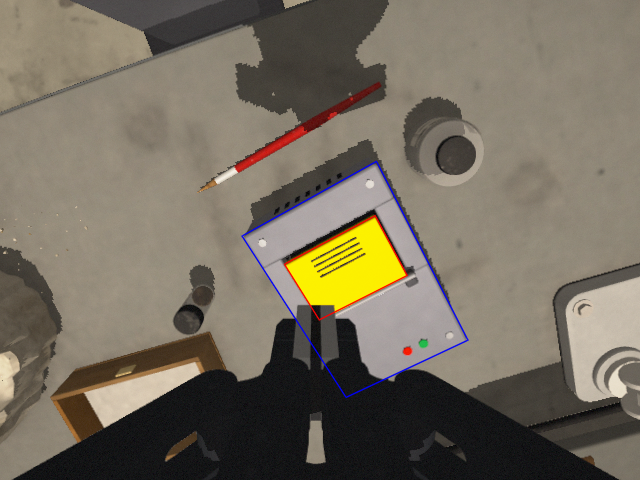

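The wrist view shows the fit lying right on the flap and box edges, with the flap centred near (345,265) and the box front at the top. The yaw still needs correcting by about -29°. The last roll call was refused, so I'll send full rows and approach at the same time.

Call:
carry_out(
  plan=[
    {"dx": 0.08,"dy": 0.016,"dz": 0.029,"roll": -28.9,"fingers": 1},
    {"dx": 0.08,"dy": 0.016,"dz": 0.029,"roll": -28.9,"fingers": 1},
    {"dx": 0.13,"dy": 0.016,"dz": 0.029,"roll": -28.9,"fingers": 1},
    {"dx": 0.13,"dy": 0.016,"dz": 0.029,"roll": -28.9,"fingers": 1},
    {"dx": 0.13,"dy": 0.016,"dz": 0.029,"roll": -28.9,"fingers": 1},
    {"dx": 0.13,"dy": 0.016,"dz": 0.029,"roll": -28.9,"fingers": 1},
    {"dx": 0.13,"dy": 0.016,"dz": 0.029,"roll": -28.9,"fingers": 1},
    {"dx": 0.13,"dy": 0.016,"dz": 0.029,"roll": -28.9,"fingers": 1},
  ],
)

```text
t: 2.48
ee_pos: [0.4686, 0.1656, 0.2759]
orientation: [38.7, 89.9, 50.5]
ft_force: [0.0, 0.5, 0.7]
opening: 0.0
```

Run:
```python
from h import *
print(goto([.5052,.1734,.2095],[-.038,0,.061]))
```

```text
{'tipbox': array([-0.0371,  0.0002]), 'tipz': np.float64(0.1029), 'd': array([ 0.0419, -0.    , -0.0007]), 'roll': np.float64(-0.22), 'F': array([0. , 0.5, 0.7]), 't': 2.4833, 'j6': np.float64(7.6608692242598115)}
```

Call:
carry_out(
  plan=[
    {"dx": 0.036,"dy": 0,"dz": -0.001,"roll": 0,"fingers": 1},
    {"dx": 0.036,"dy": 0,"dz": -0.001,"roll": 0,"fingers": 1},
    {"dx": 0.04,"dy": 0,"dz": -0.001,"roll": 0,"fingers": 1},
    {"dx": 0.042,"dy": 0,"dz": -0.001,"roll": 0,"fingers": 1},
    {"dx": 0.044,"dy": 0,"dz": -0.001,"roll": 0,"fingers": 1},
    {"dx": 0.045,"dy": 0,"dz": -0.001,"roll": 0,"fingers": 1},
  ],
)

```text
t: 2.98
ee_pos: [0.4679, 0.1655, 0.2319]
orientation: [28.7, 89.8, 40.5]
ft_force: [-1.3, -0.8, 4.0]
opening: -0.0003
```

Run:
```python
from h import *
print(goto([.5052,.1734,.2095],[-.038,0,.061]))
```

```text
{'tipbox': array([-0.0376,  0.0003]), 'tipz': np.float64(0.0589), 'd': array([-0.0021, -0.    ,  0.0001]), 'roll': np.float64(-0.24), 'F': array([-1.3, -0.8,  4. ]), 't': 2.9833, 'j6': np.float64(7.701558106531925)}
```

Contact at 4 N, as expected. I'll press further, 1 mm at a time.

Call:
carry_out(
  plan=[
    {"dx": 0.001,"dy": 0,"dz": 0,"roll": 0,"fingers": 1},
    {"dx": 0.002,"dy": 0,"dz": 0,"roll": 0,"fingers": 1},
    {"dx": 0.003,"dy": 0,"dz": 0,"roll": 0,"fingers": 1},
    {"dx": 0.004,"dy": 0,"dz": 0,"roll": 0,"fingers": 1},
    {"dx": 0.004,"dy": 0,"dz": 0,"roll": 0,"fingers": 1},
  ],
)

```text
t: 3.4
ee_pos: [0.4681, 0.1656, 0.2283]
orientation: [24.7, 89.8, 36.4]
ft_force: [-3.6, -1.5, 10.6]
opening: 0.0002
```

Call:
carry_out(
  plan=[
    {"dx": 0.001,"dy": 0,"dz": 0,"roll": 0,"fingers": 1},
    {"dx": 0.0015,"dy": 0,"dz": 0,"roll": 0,"fingers": 1},
    {"dx": 0.0015,"dy": 0,"dz": 0,"roll": 0,"fingers": 1},
  ],
)

```text
t: 3.65
ee_pos: [0.468, 0.1656, 0.2279]
orientation: [21.4, 89.7, 33.2]
ft_force: [-6.4, -2.7, 19.2]
opening: 0.0001
```

The stop is reached: 19 N, with 0.4 mm more travel adding 9 N. Now I'll retract up and look.

Call:
carry_out(
  plan=[
    {"dx": -0.13,"dy": 0,"dz": -0.03,"roll": 0,"fingers": 1},
    {"dx": -0.13,"dy": 0,"dz": -0.03,"roll": 0,"fingers": 1},
    {"dx": -0.13,"dy": 0,"dz": -0.03,"roll": 0,"fingers": 1},
    {"dx": -0.13,"dy": 0,"dz": -0.03,"roll": 0,"fingers": 1},
    {"dx": -0.13,"dy": 0,"dz": -0.03,"roll": 0,"fingers": 1},
    {"dx": -0.13,"dy": 0,"dz": -0.03,"roll": 0,"fingers": 1},
    {"dx": -0.13,"dy": 0,"dz": -0.03,"roll": 0,"fingers": 1},
    {"dx": -0.13,"dy": 0,"dz": -0.03,"roll": 0,"fingers": 1},
    {"dx": -0.13,"dy": 0,"dz": -0.03,"roll": 0,"fingers": 1},
    {"dx": -0.13,"dy": 0,"dz": -0.03,"roll": 0,"fingers": 1},
    {"dx": -0.13,"dy": 0,"dz": -0.03,"roll": 0,"fingers": 1},
    {"dx": -0.13,"dy": 0,"dz": -0.03,"roll": 0,"fingers": 1},
    {"dx": -0.13,"dy": 0,"dz": -0.03,"roll": 0,"fingers": 1},
    {"dx": -0.13,"dy": 0,"dz": -0.03,"roll": 0,"fingers": 1},
    {"dx": -0.13,"dy": 0,"dz": -0.03,"roll": 0,"fingers": 1},
    {"dx": -0.13,"dy": 0,"dz": -0.03,"roll": 0,"fingers": 1},
  ],
)

```text
t: 4.98
ee_pos: [0.4381, 0.1591, 0.3578]
orientation: [21.7, 89.7, 33.4]
ft_force: [-1.3, 0.4, 0.1]
opening: -0.0
```

Run:
```python
from h import *
s=readout.sense();a=optics.grab_frame("side")[:,:,::-1];b=optics.grab_frame("wrist")[:,:,::-1].copy()
q=[.5052,.1734,.2095]
W=cam("wrist",s);P=proj(W,box(q,[[-.026,0,.05],[-.038,0,.05],[-.014,0,.05],[-.026,.012,.05],[-.026,-.012,.05]]))
for p in P:cv2.circle(b,tuple(int(v) for v in p),2,(0,0,255),-1)
o=np.hstack([cv2.resize(a[150:390,220:480],None,fx=1.5,fy=1.5),cv2.resize(b[40:400,120:520],None,fx=1,fy=1)]);cv2.imwrite("pics/open.png",o);print(o.shape)
print(goto(q,[-.029,0,.053]))
```

```text
(360, 790, 3)
{'tipbox': array([-0.0678,  0.0003]), 'tipz': np.float64(0.1848), 'd': array([ 0.132, -0.   ,  0.039]), 'roll': np.float64(-0.25), 'F': array([-0.4,  0.3,  0. ]), 't': 5.0833, 'j6': np.float64(8.184161203705557)}
```

View pics/open.png

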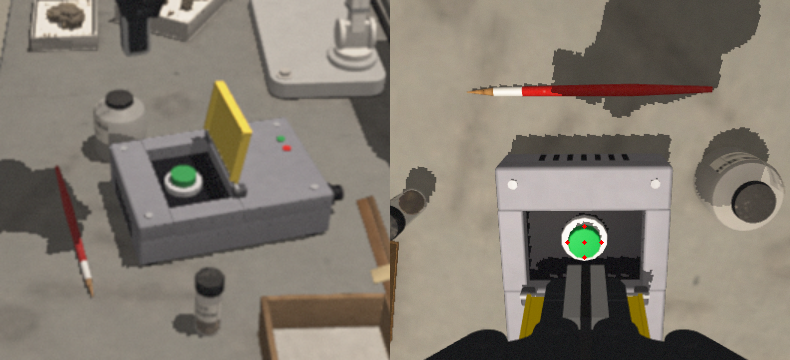

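The flap is open, and the green button shows at wrist-crop (584,242), matching the predicted points. The props are undisturbed. Now to press the button.

Call:
carry_out(
  plan=[
    {"dx": 0,"dy": 0,"dz": 0.04,"roll": 0,"fingers": 1},
    {"dx": 0.04,"dy": 0,"dz": 0.04,"roll": 0,"fingers": 1},
    {"dx": 0.08,"dy": 0,"dz": 0.04,"roll": 0,"fingers": 1},
    {"dx": 0.12,"dy": 0,"dz": 0.04,"roll": 0,"fingers": 1},
    {"dx": 0.13,"dy": 0,"dz": 0.04,"roll": 0,"fingers": 1},
    {"dx": 0.133,"dy": 0,"dz": 0.04,"roll": 0,"fingers": 1},
    {"dx": 0.135,"dy": 0,"dz": 0.04,"roll": 0,"fingers": 1},
    {"dx": 0.136,"dy": 0,"dz": 0.04,"roll": 0,"fingers": 1},
  ],
)

```text
t: 5.75
ee_pos: [0.4787, 0.1679, 0.2237]
orientation: [16.5, 89.6, 28.2]
ft_force: [0.1, -0.5, 0.1]
opening: -0.0003
```

Run:
```python
from h import *
print(goto([.5052,.1734,.2095],[-.028,0,.045]))
```

```text
{'tipbox': array([-0.0259,  0.0005]), 'tipz': np.float64(0.0507), 'd': array([ 0.0057, -0.0002, -0.001 ]), 'roll': np.float64(-0.25), 'F': array([ 0.1, -0.5,  0.1]), 't': 5.75, 'j6': np.float64(7.557345168234818)}
```

Call:
carry_out(
  plan=[
    {"dx": 0.002,"dy": 0,"dz": -0.001,"roll": 0,"fingers": 1},
    {"dx": 0.0035,"dy": 0,"dz": -0.001,"roll": 0,"fingers": 1},
    {"dx": 0.005,"dy": 0,"dz": -0.001,"roll": 0,"fingers": 1},
    {"dx": 0.006,"dy": 0,"dz": -0.001,"roll": 0,"fingers": 1},
    {"dx": 0.006,"dy": 0,"dz": -0.001,"roll": 0,"fingers": 1},
  ],
)

```text
t: 6.17
ee_pos: [0.4786, 0.168, 0.2185]
orientation: [13.8, 89.4, 25.6]
ft_force: [3.5, 1.5, 5.6]
opening: 0.0001
```

Call:
carry_out(
  plan=[
    {"dx": 0.001,"dy": 0,"dz": 0,"roll": 0,"fingers": 1},
    {"dx": 0.0018,"dy": 0,"dz": 0,"roll": 0,"fingers": 1},
    {"dx": 0.0018,"dy": 0,"dz": 0,"roll": 0,"fingers": 1},
  ],
)

```text
t: 6.42
ee_pos: [0.4785, 0.168, 0.2181]
orientation: [13.5, 89.4, 25.3]
ft_force: [-3.6, -1.5, 20.3]
opening: 0.0001
```

Run:
```python
from h import *
print(goto([.5052,.1734,.2095],[-.028,0,.045]))
```

```text
{'tipbox': array([-0.0254,  0.0007]), 'tipz': np.float64(0.0451), 'd': array([ 0.0001, -0.0003, -0.0008]), 'roll': np.float64(-0.25), 'F': array([-3.6, -1.5, 20.3]), 't': 6.4167, 'j6': np.float64(7.5729024151800095)}
```

The button bottomed at 20 N with the tip at z = 45.1 mm, 5 mm down. I'll go up, over and behind the flap.

Call:
carry_out(
  plan=[
    {"dx": -0.04,"dy": 0,"dz": 0,"roll": 0,"fingers": 1},
    {"dx": -0.08,"dy": 0,"dz": 0,"roll": 0,"fingers": 1},
    {"dx": -0.12,"dy": 0,"dz": 0,"roll": 0,"fingers": 1},
    {"dx": -0.125,"dy": 0,"dz": 0,"roll": 0,"fingers": 1},
    {"dx": -0.125,"dy": 0,"dz": 0.03,"roll": 0,"fingers": 1},
    {"dx": -0.125,"dy": 0,"dz": 0.06,"roll": 0,"fingers": 1},
    {"dx": -0.125,"dy": 0,"dz": 0.081,"roll": 0,"fingers": 1},
    {"dx": -0.125,"dy": 0,"dz": 0.081,"roll": 0,"fingers": 1},
    {"dx": -0.125,"dy": 0,"dz": 0.081,"roll": 0,"fingers": 1},
    {"dx": -0.09,"dy": 0,"dz": 0.081,"roll": 0,"fingers": 1},
    {"dx": -0.06,"dy": 0,"dz": 0.081,"roll": 0,"fingers": 1},
    {"dx": -0.06,"dy": 0,"dz": 0.081,"roll": 0,"fingers": 1},
    {"dx": -0.06,"dy": 0,"dz": 0.081,"roll": 0,"fingers": 1},
  ],
)

```text
t: 7.5
ee_pos: [0.5557, 0.1838, 0.2782]
orientation: [18.3, 89.6, 30.0]
ft_force: [-0.4, 0.3, 1.1]
opening: 0.0002
```

Run:
```python
from h import *
q=[.5052,.1734,.2095]
print(goto(q,[.03,0,.1]))
a=optics.grab_frame("side")[:,:,::-1];cv2.imwrite("pics/behind.png",cv2.resize(a[130:370,220:500],None,fx=2,fy=2))
# tip path: contact the outer face at radius r from the hinge with tip front-bottom corner (11mm ahead of centre)
for th in np.radians([100,80,60,45,30,20,10,0]):
    r=.043;x=.010-r*np.cos(th)+.002*np.sin(th);z=.059+r*np.sin(th)+.002*np.cos(th);print(int(np.degrees(th)),round(x*1e3,1),round(z*1e3,1))
```

```text
{'tipbox': array([0.0527, 0.0001]), 'tipz': np.float64(0.1052), 'd': array([ 0.005 ,  0.0002, -0.0216]), 'roll': np.float64(-0.24), 'F': array([-0.4,  0.3,  1.1]), 't': 7.5, 'j6': np.float64(6.521756289646789)}
100 19.4 101.0
80 4.5 101.7
59 -9.8 97.2
45 -19.0 90.8
29 -26.2 82.2
20 -29.7 75.6
10 -32.0 68.4
0 -33.0 61.0
```

View pics/behind.png

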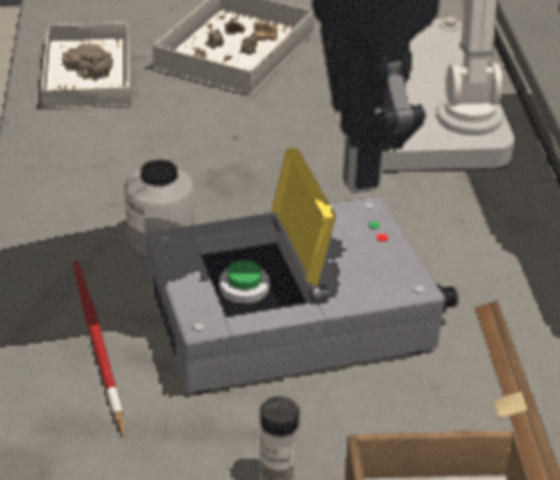

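The button is back out, the flap is open and the closed fingers are behind it. Now I'll swing it down along the arc.

Call:
carry_out(
  plan=[
    {"dx": 0.004,"dy": 0,"dz": -0.012,"roll": 0,"fingers": 1},
    {"dx": 0.004,"dy": 0,"dz": -0.022,"roll": 0,"fingers": 1},
    {"dx": 0.004,"dy": 0,"dz": -0.03,"roll": 0,"fingers": 1},
    {"dx": 0.004,"dy": 0,"dz": -0.037,"roll": 0,"fingers": 1},
    {"dx": 0.006,"dy": 0,"dz": -0.045,"roll": 0,"fingers": 1},
    {"dx": 0.008,"dy": 0,"dz": -0.0515,"roll": 0,"fingers": 1},
    {"dx": 0.011,"dy": 0,"dz": -0.056,"roll": 0,"fingers": 1},
    {"dx": 0.014,"dy": 0,"dz": -0.061,"roll": 0,"fingers": 1},
    {"dx": 0.0185,"dy": 0,"dz": -0.065,"roll": 0,"fingers": 1},
    {"dx": 0.023,"dy": 0,"dz": -0.068,"roll": 0,"fingers": 1},
    {"dx": 0.0265,"dy": 0,"dz": -0.071,"roll": 0,"fingers": 1},
    {"dx": 0.03,"dy": 0,"dz": -0.0735,"roll": 0,"fingers": 1},
    {"dx": 0.0335,"dy": 0,"dz": -0.076,"roll": 0,"fingers": 1},
    {"dx": 0.037,"dy": 0,"dz": -0.079,"roll": 0,"fingers": 1},
    {"dx": 0.04,"dy": 0,"dz": -0.085,"roll": 0,"fingers": 1},
    {"dx": 0.0435,"dy": 0,"dz": -0.0905,"roll": 0,"fingers": 1},
    {"dx": 0.0435,"dy": 0,"dz": -0.0905,"roll": 0,"fingers": 1},
  ],
)

```text
t: 8.97
ee_pos: [0.4665, 0.1654, 0.2344]
orientation: [19.4, 89.6, 31.1]
ft_force: [-2.9, 0.6, 3.4]
opening: -0.0003
```

Run:
```python
from h import *
print(goto([.5052,.1734,.2095],[-.038,0,.055]))
```

```text
{'tipbox': array([-0.0383,  0.0006]), 'tipz': np.float64(0.0614), 'd': array([ 0.0064, -0.0002,  0.0014]), 'roll': np.float64(-0.23), 'F': array([-2.9,  0.6,  3.4]), 't': 8.9667, 'j6': np.float64(7.72659695399689)}
```

The flap is down level with the tip on it at 3.4 N. I'll press to the stop.

Call:
carry_out(
  plan=[
    {"dx": 0.002,"dy": 0,"dz": 0,"roll": 0,"fingers": 1},
    {"dx": 0.004,"dy": 0,"dz": 0,"roll": 0,"fingers": 1},
    {"dx": 0.005,"dy": 0,"dz": 0,"roll": 0,"fingers": 1},
    {"dx": 0.006,"dy": 0,"dz": 0,"roll": 0,"fingers": 1},
    {"dx": 0.0075,"dy": 0,"dz": 0,"roll": 0,"fingers": 1},
    {"dx": 0.0082,"dy": 0,"dz": 0,"roll": 0,"fingers": 1},
    {"dx": 0.0082,"dy": 0,"dz": 0,"roll": 0,"fingers": 1},
  ],
)

```text
t: 9.55
ee_pos: [0.4664, 0.1653, 0.2274]
orientation: [19.7, 89.6, 31.5]
ft_force: [-6.6, -2.1, 24.4]
opening: -0.0002
```

Stop reached at 24 N. I'll lift off and check.

Call:
carry_out(
  plan=[
    {"dx": -0.005,"dy": 0,"dz": 0,"roll": 0,"fingers": 1},
    {"dx": -0.01,"dy": 0,"dz": 0,"roll": 0,"fingers": 1},
    {"dx": -0.04,"dy": 0,"dz": -0.01,"roll": 0,"fingers": 1},
    {"dx": -0.08,"dy": 0,"dz": -0.02,"roll": 0,"fingers": 1},
    {"dx": -0.12,"dy": 0,"dz": -0.03,"roll": 0,"fingers": 1},
    {"dx": -0.15,"dy": 0,"dz": -0.03,"roll": 0,"fingers": 1},
    {"dx": -0.15,"dy": 0,"dz": -0.03,"roll": 0,"fingers": 1},
    {"dx": -0.15,"dy": 0,"dz": -0.03,"roll": 0,"fingers": 1},
    {"dx": -0.15,"dy": 0,"dz": -0.03,"roll": 0,"fingers": 1},
    {"dx": -0.15,"dy": 0,"dz": -0.03,"roll": 0,"fingers": 1},
    {"dx": -0.15,"dy": 0,"dz": -0.03,"roll": 0,"fingers": 1},
    {"dx": -0.15,"dy": 0,"dz": -0.03,"roll": 0,"fingers": 1},
    {"dx": -0.15,"dy": 0,"dz": -0.03,"roll": 0,"fingers": 1},
    {"dx": -0.15,"dy": 0,"dz": -0.03,"roll": 0,"fingers": 1},
    {"dx": -0.15,"dy": 0,"dz": -0.03,"roll": 0,"fingers": 1},
    {"dx": -0.15,"dy": 0,"dz": -0.03,"roll": 0,"fingers": 1},
  ],
)

```text
t: 10.88
ee_pos: [0.4361, 0.1586, 0.3771]
orientation: [19.9, 89.6, 31.7]
ft_force: [-0.3, 0.0, 0.5]
opening: -0.0001
```

Run:
```python
from h import *
s=readout.sense();a=optics.grab_frame("side")[:,:,::-1].copy();W=cam("wrist",s);b=optics.grab_frame("wrist")[:,:,::-1].copy()
q=[.5052,.1734,.2095];print(goto(q,[0,0,.2]))
cv2.polylines(b,[(proj(W,box(q,FL))*16).astype(int)],True,(0,0,255),1,16,4)
cv2.imwrite("pics/end.png",np.hstack([cv2.resize(a[150:390,220:480],None,fx=1.5,fy=1.5),b[40:400,120:520]]))
```

```text
{'tipbox': array([-0.0695,  0.0004]), 'tipz': np.float64(0.2042), 'd': array([0.0047, 0.0003, 0.0707]), 'roll': np.float64(-0.23), 'F': array([ 0.1, -0.3,  0.2]), 't': 10.9833, 'j6': np.float64(8.199272068773782)}
```

View pics/end.png

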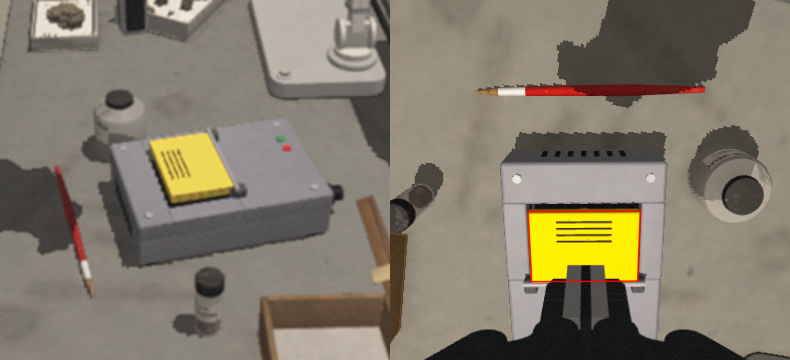

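The flap is latched level: the drawn outline for the shut flap matches in the wrist crop at about (584,245). The jar, vial and brush are unmoved and the arm is clear, so I'm handing in.

```bash
python3 -c "
from bench import arm
print(arm.close_job())"
```

```text
the job is handed in; nothing more can be done
None
```

The dust extractor reset is done and the job is handed in at about 11 s of the 51 s allowed; no verdict was reported.

- **Flap opened:** I pressed it to its stop with closed fingers (19 N) and it popped open; the pictures showed it fully open.
- **Button:** I pressed it 5 mm to the bottom (20 N). The next picture showed it back out with the flap still open.
- **Flap shut:** I pushed it down from behind, pressed it to the stop (24 N) and let go. In the last pictures it sat level on the outline predicted for shut, about 1 s after release.
- **Last checks:** The jar, vial and brush looked unmoved. The wrist force was near 0 N, with the fingertips about 14 cm above the flap. The joint angles and the button under the shut flap could not be read directly.
- **Disagreements:** One move call was refused as invalid input and I sent it again with full rows. My first box fit, from hand-picked corners, was several pixels off, so I replaced it with the wrist-camera fit.

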